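# Put the parts of a dismantled appliance in their nests

### The arm

A 6-joint arm with a two-finger parallel gripper is mounted at the origin on the work surface. World frame = base frame: x ahead of the robot, y to its left, z up, the work surface at z = 0. Lengths are in m, angles in rad, forces in N, time in s.
With the tool pointing down it reaches from about 0.325 to 0.875 m from the base axis. Payload 4.4 kg.
Tool frame: the origin (TCP) lies at the very end of the fingers, on their centre line; the grasp point (between the pads) lies 19 mm behind it; x points along the fingers, z is the direction in which the jaws open and shut, and the axes are right-handed (so a half turn about x gives the same grasp; the last joint's range is limited). The gripper opens to 85 mm and grips with 20 to 120 N. Pads are 22 mm wide; open, the fingers measure 114 mm over their backs; the gripper's body (76 mm by 85 mm) begins 54 mm behind the grasp point. The pads swing forward as they close: fully open they stand 13 mm farther back than shut.
Start: joints at [-1.278, 0.207, 1.542, -0, 1.393, -0.15], TCP at [0.247, -0.519, 0.231] pointing down, gripper open.
Joint ranges: [-2.73, 2.73], [-0.86, 2.22], [0.23, 2.46], [-1.11, 4.25], [0.08, 2.63], [-2.82, 2.82]. Speed limits (rad/s): [2.79, 2.79, 3.14, 3.14, 3.14, 3.14].

### API

Orientations are given as a 3x3 rotation matrix whose columns are the frame's x, y, z axes.
In Python, from rig import bot gives the robot as it stands. The module is installed in compiled form; this text tells all that it offers.
- The arm moves only by the tool apply_moves, never from a script. Its argument "targets" is one flat list of numbers, 7 for each row, row after row: the turn, a rotation vector about the world's x, y, z in units of 180 degrees (1.0 is 180 degrees), then the shift along the world's x, y, z in units of 25 mm (1.0 is 25 mm), then the closure, from -1 (fully open) to 1 (shut). In form: [rx, ry, rz, x, y, z, claw, rx, ry, rz, x, y, z, claw, ...]. A call has 1 to 12 rows; each row shifts and turns the commanded pose from where the row before left it; what a row does not reach is not made up. A row lasts 1/12 s, in which the tool goes at most 41.7 mm and 7.16 degrees, less where a joint would pass 70% of its speed; a pose out of reach is approached as far as the arm can. A call with a number of a shift or a turn outside -1 to 1 is refused whole. A call with a gripper value outside its range is refused whole. The fingers move at their own pace and stop on an object; the grip force is fixed at half the most. Time passes only in rows, so rows that do not move let the fingers close. It gives the time, the measured TCP pose, the force and the opening at its end, in the units of the state.
- bot.sense(): the state, without advancing time (a new reading comes with each control period).
- bot.read_camera(name): name is "side" or "top"; returns a dict with "img" (384x512x3 uint8, red, green, blue), "depth" (384x512 float32, m along the optical axis (not along the pixel's ray), 0 where there is no reading), "camera_matrix" (3x3 intrinsics, pixels), "world_to_cam" (4x4, takes a point from world to camera coordinates). Camera axes: x right, y down, z forward; pixel columns grow to the right and rows downward; lengths in m; the calibration is good to about 2 mm. A picture is of the moment at which its call begins.
- bot.close_job(): hands the job in, once; it reports no verdict.
Trained networks look in a picture, given as the dict that the camera call returned (one of the last four; its "shot" number tells which), for a name from the list of things; names that differ only in an ending like _2 or _b are one class to them, and where a whole thing is asked for, a point or a joint stands for the part that bears it (a point fixed in the world has none). Each returns a list of dicts, best first, with "score" (0 to 1); they miss things now and then, are a little off and sometimes report something else, mostly with a low value. They report only what shows in the picture. A call takes as long as a camera call. They do not tell look-alikes from the thing itself.
- bot.spot_in(picture, name): "xy" ([column, row] in pixels, amid what is visible of it).
- bot.masks_of(picture, name): "region" (384x512 bool, what is visible of it) and "xy" ([column, row] in pixels, amid what is visible of it).
- bot.spot_point(picture, name): "xy" ([column, row] in pixels: a listed point, or the origin of a listed thing).
The state is a dict: "clock": time; "joint_pos": joint angles; "qd": joint speeds; "joint_efforts": joint torques, N m; "tcp_pos": TCP position; "ee_rot": TCP orientation; "force": force on the tool from outside, world axes, zero at the start; "wrist_torque": the same for the moment, N m; "width": finger opening in m.
Only numpy, scipy, OpenCV 4.12 (cv2) and the standard library are available. Lean on these libraries where they do the work, as an engineer would, in place of code of your own. Each camera call takes 0.05 s, during which the arm holds its last target. There are 200 camera calls.

### The job

The parts of a dismantled appliance stand loose on the bench: a motor, a capacitor, a transformer and a long ceramic resistor. Put each one into the plywood nest whose recess has its shape and size, upright and flat on the recess floor, and leave all four there. Set them down rather than dropping them, and leave the multimeter and the jug where they are.

Things in the scene. Friction and masses are not known exactly. Their poses are not given: they have to be found in the camera images.
- motor: Electric motor, a steel can standing upright: 52 mm diameter, 50 mm high, with a black end cap on it of the same diameter (to 58 mm), a small brass boss and a thin shaft (6 mm) in the middle up to 74 mm, two small copper tags. About 0.35 kg. Origin: centre of the underside; z up along the shaft. Grip it round the can, any direction.
- capacitor: Capacitor, an aluminium can standing upright: 32 mm diameter, 58 mm high, black cap to 62 mm, two flat tags up to 70 mm. About 0.07 kg. Origin: centre of the underside; z up. Grip it round the can, any direction.
- transformer: Transformer, base plate 64 mm (x) by 40 mm (y), 3 mm thick; on it a dark laminated steel core 64 by 24 mm, up to 44 mm high, and round its middle a copper winding, 40 mm (x) by 40 mm (y), from 7 to 37 mm high, whose flat sides face +-y. About 0.4 kg. Origin: centre of the underside; x along the length, z up. Grip it across y (40 mm).
- resistor: Power resistor, a white ceramic bar 90 mm (x) by 22 mm (y), 30 mm high, with two small steel tags on top at the ends, up to 40 mm high. About 0.12 kg. Origin: centre of the underside; x along the length, z up. Grip it at its middle across y (22 mm).
- nest_motor: Nest with the large round recess, 68 mm diameter, in a square block 92 by 92 mm, for the motor. Plain plywood, 12 mm thick, fixed to the bench, turned at random; in its middle a recess 8 mm deep with a grey felt floor 4 mm above the bench, 8 mm wider all round than the part. Origin: centre of the underside, on the bench; z up.
- nest_capacitor: Nest with the small round recess, 48 mm diameter, in a square block 72 by 72 mm, for the capacitor. Plain plywood, 12 mm thick, fixed to the bench, turned at random; in its middle a recess 8 mm deep with a grey felt floor 4 mm above the bench, 8 mm wider all round than the part. Origin: centre of the underside, on the bench; z up.
- nest_transformer: Nest with the broad oblong recess, 80 mm (x) by 56 mm (y), in a block 104 by 80 mm, for the transformer. Plain plywood, 12 mm thick, fixed to the bench, turned at random; in its middle a recess 8 mm deep with a grey felt floor 4 mm above the bench, 8 mm wider all round than the part. Origin: centre of the underside, on the bench; z up, x along the recess.
- nest_resistor: Nest with the long narrow recess, 106 mm (x) by 38 mm (y), in a block 130 by 62 mm, for the resistor. Plain plywood, 12 mm thick, fixed to the bench, turned at random; in its middle a recess 8 mm deep with a grey felt floor 4 mm above the bench, 8 mm wider all round than the part. Origin: centre of the underside, on the bench; z up, x along the recess.
- multimeter: Bystander: yellow multimeter lying on its back, 150 by 78 mm, 36 mm high, to the right of the work, loose. Origin: centre of the underside.
- jug: Bystander: maroon jug of an appliance, 104 mm diameter, 150 mm high, handle at its own +y reaching 84 mm from the axis, to the left of the work, loose. Origin: centre of the underside.
Mind the look-alikes: they are no part of the job. Leave any purple look-alike of the motor alone.

How it is judged:
By the outcome, as a careful person would: the job done as asked, in the order asked, and still so for the second after the job is handed in, with the robot touching nothing.
It also fails if it takes over 128 s, if anything falls off the work surface, if the arm or the gripper's body presses on something with over 40 N, if the wrist force passes 120 N, or if a joint passes its speed limit or range.

## Working session

There is one attempt and no reset: what is moved stays moved. The work goes in short steps, Python scripts to look and compute and a tool call to move; the robot and the scene stay as the last step left them, time stands still between calls to the robot, and variables do not carry over. Pictures are saved under pics/ and viewed, about 12 in all and at most 16, crops included, and the job is handed in when it is done.

Besides the shell and the picture viewer there is one more tool, called as name(argument=value, ...) on one line, values as JSON. apply_moves: Moves the arm, as the interface text tells. Shifts and turns lie within -1 to 1; 1 stands for 25 mm of shift or 180 degrees of turn. Its arguments: {"type":"object","properties":{"targets":{"type":"array","items":{"type":"number","minimum":-1,"maximum":1}}},"required":["targets"]}

```bash
mkdir -p pics
cat > h.py <<'E'
import numpy as np,cv2
from rig import bot
def pts(p):
    d=p["depth"];K=p["camera_matrix"];T=np.linalg.inv(p["world_to_cam"])
    v,u=np.mgrid[:d.shape[0],:d.shape[1]]
    c=np.stack([(u-K[0,2])/K[0,0]*d,(v-K[1,2])/K[1,1]*d,d],-1)
    w=c@T[:3,:3].T+T[:3,3]; w[d==0]=np.nan
    return w
def save(p,n): cv2.imwrite(f"pics/{n}.png",p["img"][:,:,::-1])
NAMES="motor capacitor transformer resistor nest_motor nest_capacitor nest_transformer nest_resistor multimeter jug".split()
E
python3 - <<'E'
from h import *
s=bot.sense();print(s["clock"],s["tcp_pos"],s["ee_rot"].tolist() if hasattr(s["ee_rot"],'tolist') else s["ee_rot"],s["width"])
for c in("top","side"):
    p=bot.read_camera(c);save(p,c+"0");w=pts(p);print(c)
    for n in NAMES:
        for r in bot.masks_of(p,n)[:3]:
            q=w[r["region"]];q=q[~np.isnan(q[:,0])]
            if len(q)<5: continue
            zt=np.percentile(q[:,2],95); 
            m=cv2.minAreaRect((q[:,:2]*1000).astype(np.float32))
            print(n,round(r["score"],2),np.round(r["xy"]),len(q),"zt",round(zt,3),"rect",[np.round(x,1) for x in m])
E
```

```text
0.0 [ 0.24665863 -0.51855137  0.2300983 ] [[-0.000683498493754823, 0.9031178885409687, 0.4293921427170175], [0.002256652732953843, 0.42939254266532534, -0.9031151376329876], [-0.9999972201702623, 0.0003517111161119325, -0.0023315126074967946]] 0.08531666885097784
top
motor 0.65 [300. 232.] 173 zt 0.064 rect [array([ 353.1, -145.6]), array([47.4, 50.4]), np.float64(16.7)]
motor 0.53 [328. 228.] 216 zt 0.064 rect [array([ 380.1, -248.4]), array([63.4, 50.2]), np.float64(86.0)]
transformer 0.74 [179. 175.] 212 zt 0.047 rect [array([577., 286.]), array([38.4, 64.1]), np.float64(26.9)]
transformer 0.74 [293. 150.] 404 zt 0.016 rect [array([ 673.3, -121.3]), array([78.4, 72.8]), np.float64(20.4)]
resistor 0.49 [181. 222.] 65 zt 0.066 rect [array([407.5, 272.4]), array([27.4, 24.3]), np.float64(88.8)]
resistor 0.44 [282. 204.] 165 zt 0.036 rect [array([463.4, -88.2]), array([87.7, 22.6]), np.float64(39.8)]
nest_motor 0.59 [344. 170.] 630 zt 0.016 rect [array([ 585. , -316.2]), array([90.8, 96.7]), np.float64(22.5)]
nest_motor 0.35 [224. 152.] 606 zt 0.015 rect [array([660.1, 116. ]), array(
[... 1349 characters left out ...]
3.3]), np.float64(19.4)]
nest_capacitor 0.81 [202. 174.] 337 zt 0.017 rect [array([ 671.1, -119.1]), array([69.7, 75.7]), np.float64(19.5)]
nest_capacitor 0.5 [288. 270.] 292 zt 0.067 rect [array([406.2, 276.9]), array([32.7, 28.6]), np.float64(60.0)]
nest_transformer 0.94 [194. 227.] 943 zt 0.016 rect [array([660.7, 108.7]), array([101.1, 111.9]), np.float64(85.4)]
nest_resistor 0.98 [261. 226.] 925 zt 0.016 rect [array([473. , 104.1]), array([ 85.7, 136.5]), np.float64(75.1)]
multimeter 0.66 [301. 115.] 726 zt 0.042 rect [array([ 345.6, -446.9]), array([151.3,  81.9]), np.float64(11.0)]
jug 0.85 [276. 340.] 3641 zt 0.151 rect [array([431.4, 501.5]), array([157.4,  99.1]), np.float64(62.4)]
```

Run:
```python
import cv2
a=cv2.imread("pics/top0.png")[120:270,150:420];cv2.imwrite("pics/t.png",cv2.resize(a,None,fx=2.9,fy=2.9,interpolation=3))
```

```text
(no output)
```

View pics/t.png

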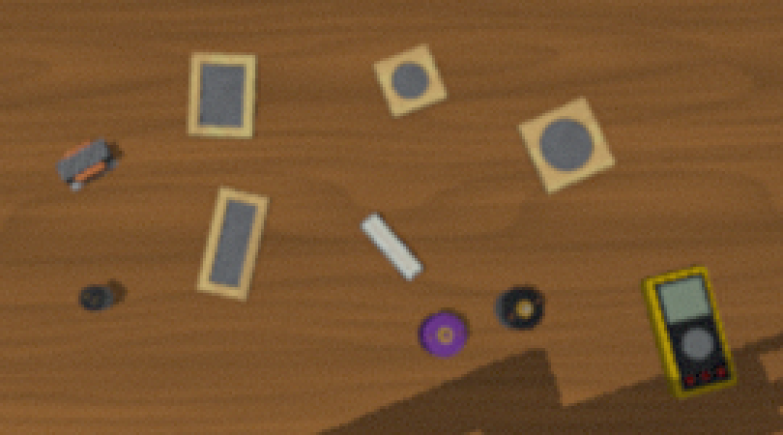

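View pics/side0.png

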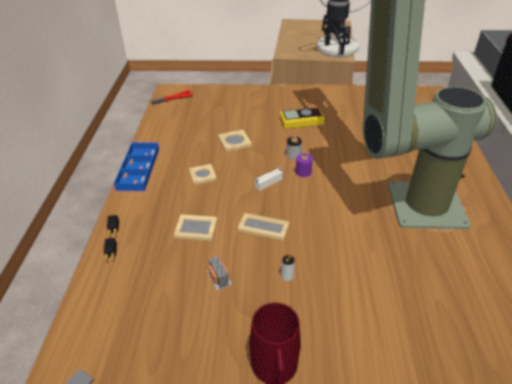

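Top crop: the black-capped motor is at about full-image pixel (329,226) and the purple look-alike at (303,235). The capacitor is at (183,222), the transformer at (179,176) and the white resistor at (285,205). All four nests are empty. Next I'll refine the poses.

```bash
cat > m.py <<'E'
from h import *
P={"motor":(.380,-.248,.058),"capacitor":(.405,.275,.062),"transformer":(.577,.286,.044),"resistor":(.463,-.09,.03)}
N={"nest_motor":(.585,-.317),"nest_capacitor":(.672,-.12),"nest_transformer":(.661,.113),"nest_resistor":(.473,.106)}
def plane(p,mask,z):
    K=p["camera_matrix"];T=np.linalg.inv(p["world_to_cam"]);v,u=np.nonzero(mask)
    r=np.stack([(u-K[0,2])/K[0,0],(v-K[1,2])/K[1,1],np.ones(len(u))],-1)@T[:3,:3].T
    o=T[:3,3];return (o+r*((z-o[2])/r[:,2])[:,None])[:,:2]
def rect(q):
    c,(a,b),t=cv2.minAreaRect((q*1000).astype(np.float32))
    if a<b:a,b,t=b,a,t+90
    return np.round([*c,a,b,(t+90)%180-90],1)
def part(p,n,x,y,h,lo=.6):
    w=pts(p);m=(np.hypot(w[...,0]-x,w[...,1]-y)<.07)&(w[...,2]>h*lo+.004)
    q=w[m][:,:2];return rect(q),np.round(np.median(q,0)*1000,1),m.sum()
def felt(p,x,y):
    w=pts(p);i=p["img"].astype(int)
    m=(np.hypot(w[...,0]-x,w[...,1]-y)<.06)&(i.max(2)-i.min(2)<30)&(w[...,2]<.03)
    m=cv2.morphologyEx(m.astype(np.uint8),cv2.MORPH_OPEN,np.ones((3,3)))
    q=plane(p,m,.004);return rect(q),np.round(q.mean(0)*1000,1),m.sum()
if __name__=="__main__":
  for c in("top","side"):
    p=bot.read_camera(c);w=pts(p)
    b=(np.hypot(w[...,0]-.55,w[...,1]-.0)<.04);print(c,"bench z",np.nanmedian(w[b][:,2]),"cam",np.linalg.inv(p["world_to_cam"])[:3,3])
    for n,a in P.items(): print(n,*part(p,n,*a))
    for n,a in N.items(): print(n,*felt(p,*a))
E
python3 m.py
```

```text
top bench z 0.00019533067550203675 cam [0.39102898 0.04139837 1.39590863]
motor [ 381.8 -241.3   49.2   48.9   45.4] [ 381.2 -240.5] 183
capacitor [409.2 274.8  30.5  28.1  89.9] [409.2 272.5] 74
transformer [578.4 287.3  64.8  41.1 -61.9] [576.6 286.5] 180
resistor [462.8 -89.2  90.6  22.6  39.3] [463.4 -87.3] 159
nest_motor [ 586.4 -316.7   62.    60.7   42.7] [ 585.7 -316.5] 240
nest_capacitor [ 672.5 -122.3   41.3   36.9   -2.1] [ 672.8 -122. ] 110
nest_transformer [660.3 117.5  78.4  51.5  -1.4] [659.5 116.9] 298
nest_resistor [471.8 107.3 103.3  35.3 -14.5] [470.4 107.9] 271
side bench z 0.0024212154265279007 cam [0.44767608 1.00111971 0.89131309]
motor [ 380.8 -238.2   52.4   50.3   77.1] [ 379.9 -228.9] 197
capacitor [407.  275.7  33.3  31.3  65.7] [408.4 282.8] 185
transformer [576.2 288.4  66.3  40.  -62.9] [576.1 293.1] 346
resistor [459.7 -86.8  92.7  27.5  39.2] [460.9 -84.2] 210
nest_motor [ 582.8 -323.2   53.4   43.9    1.4] [ 583.  -323.7] 106
nest_capacitor [ 670.5 -127.3   36.3   25.8    1.5] [ 670.9 -128.2] 61
nest_transformer [659.3 111.5  75.2  45.7  -4.3] [659.5 112. ] 303
nest_resistor [470.2 101.2 100.5  27.6 -14.3] [469.3 101.5] 252
```

apply_moves(targets=[0,0,0.039,0.45,0.93,-0.33,-1,0,0,0.039,0.45,0.93,-0.33,-1,0,0,0.039,0.45,0.93,-0.33,-1,0,0,0.039,0.45,0.93,-0.33,-1,0,0,0.039,0.45,0.93,-0.33,-1,0,0,0.039,0.45,0.93,-0.33,-1,0,0,0.039,0.45,0.93,-0.33,-1,0,0,0.039,0.45,0.93,-0.33,-1,0,0,0.039,0.45,0.93,-0.33,-1,0,0,0.039,0.45,0.93,-0.33,-1,0,0,0.039,0.45,0.93,-0.33,-1,0,0,0.039,0.45,0.93,-0.33,-1])

```text
clock: 2.2
tcp_pos: [0.3824, -0.2393, 0.1322]
ee_rot: [[0.001, -0.342, 0.94], [-0.0, 0.94, 0.342], [-1.0, -0.001, 0.0]]
force: [-0.2, -0.8, 0.3]
width: 0.0852
```

apply_moves(targets=[0,0,0,-0.05,-0.03,-0.8,-1,0,0,0,0,0,-0.8,-1,0,0,0,0,0,-0.8,-1,0,0,0,0,0,-0.8,-1,0,0,0,0,0,-0.8,-1,0,0,0,0,0,-0.4,-1,0,0,0,0,0,-0.4,-1,0,0,0,0,0,0,-1,0,0,0,0,0,0,1,0,0,0,0,0,0,1,0,0,0,0,0,0,1,0,0,0,0,0,0,1])

```text
clock: 3.2
tcp_pos: [0.3817, -0.2422, 0.0137]
ee_rot: [[0.002, -0.337, 0.942], [-0.002, 0.942, 0.337], [-1.0, -0.003, 0.001]]
force: [-0.2, -0.3, 3.9]
width: 0.0511
```

apply_moves(targets=[0,0,0,0,0,0,1,0,0,0,0,0,0,1,0,0,0,0,0,0,1])

```text
clock: 3.45
tcp_pos: [0.3817, -0.2422, 0.0137]
ee_rot: [[0.002, -0.337, 0.942], [-0.002, 0.942, 0.337], [-1.0, -0.003, 0.001]]
force: [-0.5, -0.3, 5.4]
width: 0.0511
```

apply_moves(targets=[0,0,0,0,0,0.5,1,0,0,0,0,0,0.8,1,0,0,0,0,0,0.8,1,0,0,0,0.91,-0.33,0.1,1,0,0,0,0.91,-0.33,0.1,1,0,0,0,0.91,-0.33,0.1,1,0,0,0,0.91,-0.33,0.1,1,0,0,0,0.91,-0.33,0.1,1,0,0,0,0.91,-0.33,0.1,1,0,0,0,0.91,-0.33,0.1,1,0,0,0,0.91,-0.33,0.1,1,0,0,0,0.91,-0.33,0.1,1])

```text
clock: 4.45
tcp_pos: [0.5857, -0.3149, 0.0863]
ee_rot: [[-0.002, -0.337, 0.942], [0.001, 0.942, 0.337], [-1.0, 0.002, -0.001]]
force: [-0.0, 0.0, -2.9]
width: 0.0504
```

apply_moves(targets=[0,0,0,0,0,0,1,0,0,0,0,0,0,1])

```text
clock: 4.62
tcp_pos: [0.5858, -0.3152, 0.0866]
ee_rot: [[-0.001, -0.337, 0.941], [0.0, 0.941, 0.337], [-1.0, 0.001, -0.0]]
force: [-0.1, 0.7, -2.4]
width: 0.0512
```

apply_moves(targets=[0,0,0,0,0,-0.8,1,0,0,0,0,0,-0.8,1,0,0,0,0,0,-0.7,1,0,0,0,0,0,-0.2,1,0,0,0,0,0,-0.12,1,0,0,0,0,0,-0.06,1,0,0,0,0,0,-0.04,1,0,0,0,0,0,-0.04,1,0,0,0,0,0,0,1])

```text
clock: 5.37
tcp_pos: [0.586, -0.3158, 0.0194]
ee_rot: [[0.002, -0.337, 0.942], [-0.001, 0.942, 0.337], [-1.0, -0.002, 0.001]]
force: [-0.3, 0.2, -2.4]
width: 0.0507
```

apply_moves(targets=[0,0,0,0,0,-0.05,1,0,0,0,0,0,-0.03,1,0,0,0,0,0,0,1])

```text
clock: 5.62
tcp_pos: [0.5861, -0.3158, 0.0178]
ee_rot: [[0.001, -0.337, 0.942], [-0.001, 0.942, 0.337], [-1.0, -0.001, 0.001]]
force: [-1.5, 0.7, 4.7]
width: 0.0509
```

apply_moves(targets=[0,0,0,0,0,0,-1,0,0,0,0,0,0,-1,0,0,0,0,0,0,-1,0,0,0,0,0,0,-1,0,0,0,0,0,0,-1,0,0,0,0,0,0.4,-1,0,0,0,0,0,0.8,-1,0,0,0,0,0,0.8,-1,0,0,0,0,0,0.8,-1,0,0,0,0,0,0.8,-1,0,0,0,0,0,0.4,-1])

```text
clock: 6.53
tcp_pos: [0.587, -0.3164, 0.1204]
ee_rot: [[0.005, -0.337, 0.942], [-0.003, 0.942, 0.337], [-1.0, -0.005, 0.003]]
force: [0.1, -0.3, 1.0]
width: 0.0855
```

apply_moves(targets=[0,0,-0.039,-0.5,0.91,-0.16,-1,0,0,-0.039,-0.5,0.91,-0.16,-1,0,0,-0.039,-0.5,0.91,-0.16,-1,0,0,-0.039,-0.5,0.91,-0.16,-1,0,0,-0.039,-0.5,0.91,-0.16,-1,0,0,-0.039,-0.5,0.91,-0.16,-1,0,0,-0.039,-0.5,0.91,-0.16,-1,0,0,-0.039,-0.5,0.91,-0.16,-1,0,0,-0.039,-0.5,0.91,-0.16,-1,0,0,-0.039,-0.5,0.91,-0.16,-1,0,0,0,0,0,0,-1])

```text
clock: 7.45
tcp_pos: [0.4559, -0.0835, 0.0745]
ee_rot: [[-0.006, 0.773, 0.635], [0.004, 0.635, -0.773], [-1.0, -0.003, -0.007]]
force: [-0.3, 0.5, 0.2]
width: 0.0856
```

Run:
```python
from h import *
import cv2
p=bot.read_camera("side")
cv2.imwrite("pics/s1.png",cv2.resize(p["img"][100:300,150:350,::-1],None,fx=2.9,fy=2.9,interpolation=3))
s=bot.sense();print(s["tcp_pos"],np.degrees(np.arctan2(s["ee_rot"][1][2],s["ee_rot"][0][2])),s["clock"])
```

```text
[ 0.45807887 -0.08558478  0.07542862] -50.36577842192376 7.5
```

View pics/s1.png

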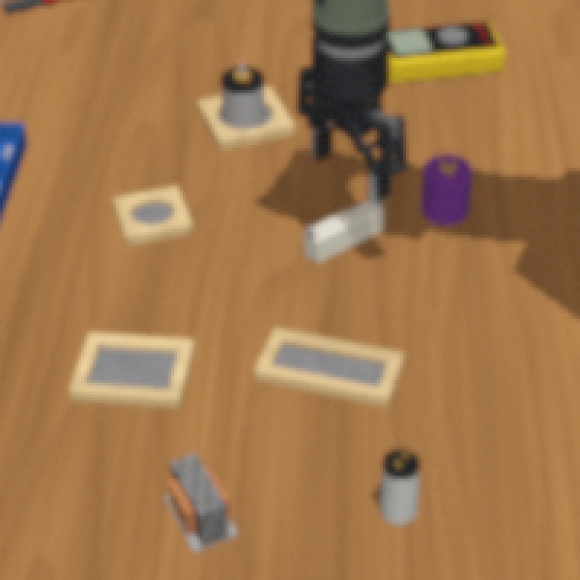

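The motor stands upright, central in the round nest, and purple is untouched. The gripper hangs above the resistor.

apply_moves(targets=[0,0,0,0,0,0,-1,0,0,0,0,0,-0.8,-1,0,0,0,0,0,-0.8,-1,0,0,0,0,0,-0.6,-1,0,0,0,0,0,-0.3,-1,0,0,0,0,0,0,-1,0,0,0,0,0,0,-1])

```text
clock: 8.08
tcp_pos: [0.461, -0.0886, 0.014]
ee_rot: [[0.0, 0.772, 0.635], [-0.0, 0.635, -0.772], [-1.0, 0.0, 0.0]]
force: [1.1, -0.5, 0.2]
width: 0.0853
```

apply_moves(targets=[0,0,0,0.04,0,-0.2,-1,0,0,0,0,0,0,1,0,0,0,0,0,0,1,0,0,0,0,0,0,1,0,0,0,0,0,0,1,0,0,0,0,0,0,1,0,0,0,0,0,0,1,0,0,0,0,0,0,1,0,0,0,0,0,0,1,0,0,0,0,0,0,1,0,0,0,0,0,0,1])

```text
clock: 9.0
tcp_pos: [0.462, -0.088, 0.0093]
ee_rot: [[0.001, 0.772, 0.636], [-0.0, 0.636, -0.772], [-1.0, 0.001, 0.001]]
force: [-0.2, -0.1, 5.6]
width: 0.0208
```

apply_moves(targets=[0,0,0,0,0,0.5,1,0,0,0,0,0,0.8,1,0,0,-0.033,0.04,0.87,0.6,1,0,0,-0.033,0.04,0.87,0,1,0,0,-0.033,0.04,0.87,0,1,0,0,-0.033,0.04,0.87,0,1,0,0,-0.033,0.04,0.87,0,1,0,0,-0.033,0.04,0.87,0,1,0,0,-0.033,0.04,0.87,0,1,0,0,-0.033,0.04,0.87,0,1,0,0,-0.034,0.04,0.84,0,1,0,0,0,0,0,0,1])

```text
clock: 10.0
tcp_pos: [0.4692, 0.1101, 0.0554]
ee_rot: [[-0.002, 0.97, -0.245], [0.001, -0.245, -0.97], [-1.0, -0.002, -0.001]]
force: [-0.8, -0.3, -0.6]
width: 0.0207
```

apply_moves(targets=[0,0,0,0,0,0,1,0,0,0,0,0,0,1,0,0,0,0,0,0,1])

```text
clock: 10.25
tcp_pos: [0.4699, 0.1064, 0.0558]
ee_rot: [[-0.001, 0.97, -0.245], [-0.0, -0.245, -0.97], [-1.0, -0.001, 0.001]]
force: [0.3, -0.5, -1.6]
width: 0.0205
```

Run:
```python
from m import *
p=bot.read_camera("side")
cv2.imwrite("pics/s2.png",cv2.resize(p["img"][130:290,170:330,::-1],None,fx=3,fy=3,interpolation=3))
s=bot.sense();print(s["tcp_pos"],np.degrees(np.arctan2(s["ee_rot"][1][2],s["ee_rot"][0][2])),s["clock"],s["joint_pos"])
i=p["img"].astype(int);w=pts(p)
m=(i.min(2)>120)&(i.max(2)-i.min(2)<25)&(np.hypot(w[...,0]-.4715,w[...,1]-.107)<.09)&(w[...,2]>.04)&(w[...,2]<.1)
print(m.sum(),rect(w[m][:,:2]),np.percentile(w[m][:,2],[2,98]))
```

```text
[0.47007446 0.10631878 0.05596834] -104.20423678429093 10.3 [ 4.27538575e-02  2.40240300e-01  1.91099466e+00 -2.63839018e-04
  9.91132608e-01  1.86160563e+00]
287 [470.2 110.6  90.3  25.2  -8.8] [0.05120795 0.08303592]
```

View pics/s2.png

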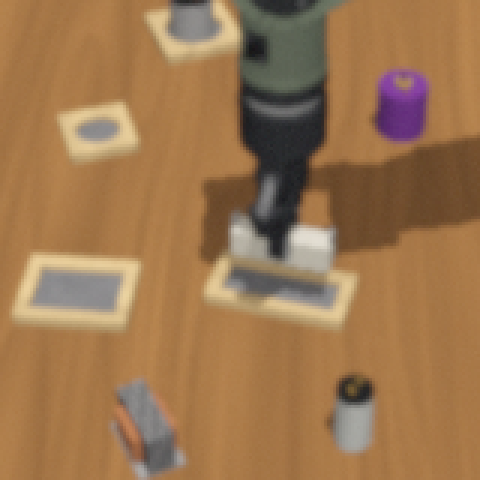

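Resistor hangs level above its nest, aligned within a few degrees.

apply_moves(targets=[0,0,0,0.04,0,-0.6,1,0,0,0,0,0,-0.6,1,0,0,0,0,0,-0.2,1,0,0,0,0,0,-0.14,1,0,0,0,0,0,-0.08,1,0,0,0,0,0,-0.04,1,0,0,0,0,0,-0.03,1,0,0,0,0,0,0,1])

```text
clock: 10.97
tcp_pos: [0.4719, 0.1072, 0.0145]
ee_rot: [[0.001, 0.97, -0.245], [0.0, -0.245, -0.97], [-1.0, 0.001, -0.0]]
force: [0.3, 0.5, -1.6]
width: 0.0209
```

apply_moves(targets=[0,0,0,0,0,-0.04,1,0,0,0,0,0,-0.03,1,0,0,0,0,0,0,1])

```text
clock: 11.22
tcp_pos: [0.472, 0.1073, 0.0133]
ee_rot: [[0.001, 0.97, -0.245], [-0.0, -0.245, -0.97], [-1.0, 0.001, -0.0]]
force: [-1.5, 0.5, 4.4]
width: 0.0211
```

apply_moves(targets=[0,0,0,0,0,0,-1,0,0,0,0,0,0,-1,0,0,0,0,0,0,-1,0,0,0,0,0,0,-1,0,0,0,0,0,0,-1,0,0,0,0,0,0,-1,0,0,0,0,0,0.4,-1,0,0,0,0,0,0.8,-1,0,0,0,0,0,0.8,-1,0,0,0,0,0,0.8,-1,0,0,0,0,0,0.8,-1,0,0,0,0,0,0.8,-1])

```text
clock: 12.22
tcp_pos: [0.4713, 0.1072, 0.124]
ee_rot: [[0.001, 0.97, -0.245], [0.0, -0.245, -0.97], [-1.0, 0.001, -0.0]]
force: [0.4, 0.6, -0.2]
width: 0.0852
```

apply_moves(targets=[0,0,0.039,-0.23,0.61,0,-1,0,0,0.039,-0.23,0.61,0,-1,0,0,0.039,-0.23,0.61,0,-1,0,0,0.039,-0.23,0.61,0,-1,0,0,0.039,-0.23,0.61,0,-1,0,0,0.039,-0.23,0.61,0,-1,0,0,0.039,-0.23,0.61,0,-1,0,0,0.039,-0.23,0.61,0,-1,0,0,0.039,-0.23,0.61,0,-1,0,0,0.039,-0.23,0.61,0,-1,0,0,0.039,-0.23,0.61,0,-1,0,0,0,0,0,0,-1])

```text
clock: 13.22
tcp_pos: [0.4073, 0.277, 0.1231]
ee_rot: [[0.0, 0.448, 0.894], [0.001, 0.894, -0.448], [-1.0, 0.001, -0.0]]
force: [0.7, -0.0, -1.1]
width: 0.0852
```

apply_moves(targets=[0,0,0,0,0,0,-1,0,0,0,0,0,0,-1])

```text
clock: 13.38
tcp_pos: [0.4083, 0.2746, 0.1226]
ee_rot: [[0.0, 0.455, 0.891], [-0.0, 0.891, -0.455], [-1.0, -0.0, 0.001]]
force: [0.1, -0.0, -0.2]
width: 0.0853
```

Run:
```python
from m import *
p=bot.read_camera("side")
cv2.imwrite("pics/s3.png",cv2.resize(p["img"][130:300,170:340,::-1],None,fx=3,fy=3,interpolation=3))
s=bot.sense();print(s["tcp_pos"],np.degrees(np.arctan2(s["ee_rot"][1][2],s["ee_rot"][0][2])),s["clock"],s["joint_pos"])
```

```text
[0.40841548 0.27438919 0.12255469] -27.066351139911767 13.4333 [ 4.15714227e-01  1.53276978e-01  1.84754013e+00 -4.07242959e-04
  1.14050238e+00  8.88281002e-01]
```

View pics/s3.png

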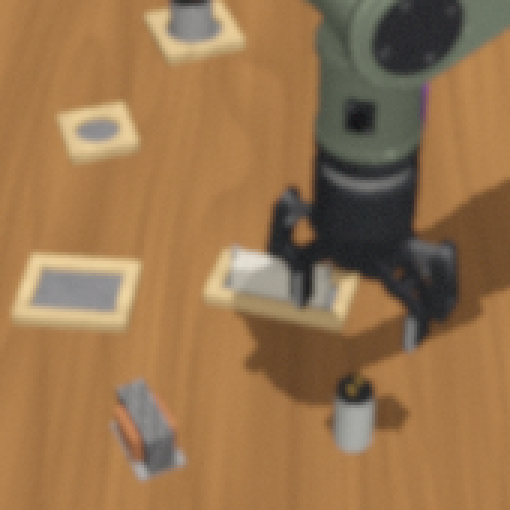

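The resistor sits in its recess. The gripper is above the capacitor.

apply_moves(targets=[0,0,0,0,0,-0.8,-1,0,0,0,0,0,-0.8,-1,0,0,0,0,0,-0.8,-1,0,0,0,0,0,-0.8,-1,0,0,0,0,0,-0.6,-1,0,0,0,0,0,-0.35,-1,0,0,0,0,0,0,-1,0,0,0,0,0,0,1,0,0,0,0,0,0,1,0,0,0,0,0,0,1,0,0,0,0,0,0,1,0,0,0,0,0,0,1])

```text
clock: 14.43
tcp_pos: [0.4091, 0.2754, 0.0198]
ee_rot: [[0.002, 0.453, 0.891], [0.001, 0.891, -0.453], [-1.0, 0.002, 0.001]]
force: [-0.4, 0.9, 0.1]
width: 0.0306
```

apply_moves(targets=[0,0,0,0,0,0,1,0,0,0,0,0,0,1,0,0,0,0,0,0,1,0,0,0,0,0,0,1])

```text
clock: 14.77
tcp_pos: [0.4091, 0.2755, 0.0197]
ee_rot: [[0.002, 0.453, 0.891], [0.001, 0.891, -0.453], [-1.0, 0.002, 0.001]]
force: [-0.5, -0.6, 5.9]
width: 0.0308
```

apply_moves(targets=[0,0,0,0,0,0.5,1,0,0,0,0,0,0.8,1,0,0,0,0,0,0.8,1,0,0,0,0.62,-0.93,0.8,1,0,0,0,0.62,-0.93,0,1,0,0,0,0.62,-0.93,0,1,0,0,0,0.62,-0.93,0,1,0,0,0,0.62,-0.93,0,1,0,0,0,0.62,-0.93,0,1,0,0,0,0.62,-0.93,0,1,0,0,0,0.62,-0.93,0,1,0,0,0,0.62,-0.93,0,1])

```text
clock: 15.77
tcp_pos: [0.5478, 0.0645, 0.0907]
ee_rot: [[-0.001, 0.453, 0.891], [0.0, 0.891, -0.453], [-1.0, -0.0, -0.001]]
force: [-0.1, 0.1, -0.8]
width: 0.0305
```

apply_moves(targets=[0,0,0,0.62,-0.93,0,1,0,0,0,0.62,-0.93,0,1,0,0,0,0.62,-0.93,0,1,0,0,0,0.62,-0.93,0,1,0,0,0,0.62,-0.93,0,1,0,0,0,0.62,-0.93,0,1,0,0,0,0.62,-0.93,0,1,0,0,0,0.62,-0.93,0,1,0,0,0,0,0,0,1,0,0,0,0,0,0,1,0,0,0,0,0,0,1])

```text
clock: 16.68
tcp_pos: [0.6707, -0.1197, 0.0901]
ee_rot: [[-0.002, 0.453, 0.891], [0.001, 0.891, -0.453], [-1.0, 0.0, -0.002]]
force: [-0.7, -0.4, -0.3]
width: 0.0308
```

Run:
```python
from m import *
p=bot.read_camera("side")
cv2.imwrite("pics/s4.png",cv2.resize(p["img"][80:250,150:320,::-1],None,fx=3,fy=3,interpolation=3))
s=bot.sense();print(s["tcp_pos"],np.degrees(np.arctan2(s["ee_rot"][1][2],s["ee_rot"][0][2])),s["clock"],s["width"])
```

```text
[ 0.67056381 -0.119207    0.09024864] -26.919024983413593 16.7333 0.030745332174452078
```

View pics/s4.png

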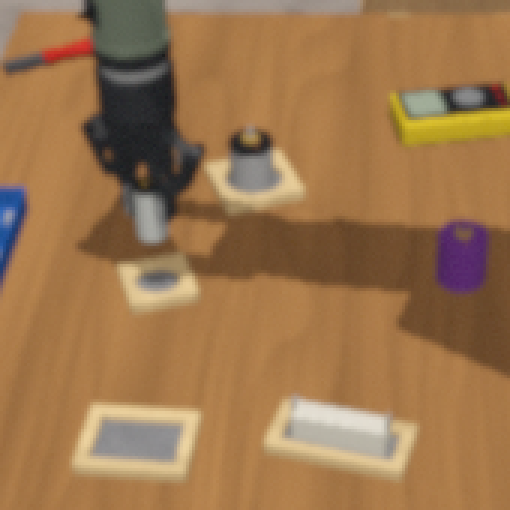

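The motor and resistor are seated. The capacitor hangs upright above its nest.

apply_moves(targets=[0,0,0,0.05,-0.08,-0.7,1,0,0,0,0,0,-0.7,1,0,0,0,0,0,-0.7,1,0,0,0,0,0,-0.3,1,0,0,0,0,0,-0.12,1,0,0,0,0,0,-0.04,1,0,0,0,0,0,-0.03,1,0,0,0,0,0,0,1])

```text
clock: 17.4
tcp_pos: [0.6738, -0.1223, 0.0276]
ee_rot: [[0.002, 0.453, 0.892], [-0.001, 0.892, -0.453], [-1.0, 0.0, 0.002]]
force: [0.3, -0.2, -1.1]
width: 0.0303
```

apply_moves(targets=[0,0,0,-0.04,0,-0.05,1,0,0,0,0,0,-0.04,1,0,0,0,0,0,0,1,0,0,0,0,0,0,1])

```text
clock: 17.73
tcp_pos: [0.6719, -0.1224, 0.0242]
ee_rot: [[0.0, 0.453, 0.891], [-0.0, 0.891, -0.453], [-1.0, 0.0, 0.0]]
force: [0.5, 1.0, -1.1]
width: 0.0311
```

apply_moves(targets=[0,0,0,0,0,-0.03,1,0,0,0,0,0,-0.02,1,0,0,0,0,0,0,1])

```text
clock: 17.98
tcp_pos: [0.6721, -0.1225, 0.0238]
ee_rot: [[0.0, 0.453, 0.891], [-0.0, 0.891, -0.453], [-1.0, -0.0, 0.0]]
force: [-2.1, 0.1, 4.0]
width: 0.0309
```

apply_moves(targets=[0,0,0,0,0,0,-1,0,0,0,0,0,0,-1,0,0,0,0,0,0,-1,0,0,0,0,0,0,-1,0,0,0,0,0,0,-1,0,0,0,0,0,0,-1,0,0,0,0,0,0.4,-1,0,0,0,0,0,0.8,-1,0,0,0,0,0,0.8,-1,0,0,0,0,0,0.8,-1,0,0,0,0,0,0.8,-1,0,0,0,0,0,0.4,-1])

```text
clock: 18.98
tcp_pos: [0.6738, -0.1228, 0.127]
ee_rot: [[0.005, 0.453, 0.891], [-0.002, 0.891, -0.453], [-1.0, 0.001, 0.006]]
force: [0.0, -1.2, 1.3]
width: 0.0854
```

apply_moves(targets=[0,0,0.018,-0.22,0.96,0,-1,0,0,0.018,-0.22,0.96,0,-1,0,0,0.018,-0.22,0.96,0,-1,0,0,0.018,-0.22,0.96,0,-1,0,0,0.018,-0.22,0.96,0,-1,0,0,0.018,-0.22,0.96,0,-1,0,0,0.018,-0.22,0.96,0,-1,0,0,0.018,-0.22,0.96,0,-1,0,0,0.018,-0.22,0.96,0,-1,0,0,0.018,-0.22,0.96,0,-1,0,0,0.018,-0.22,0.96,0,-1,0,0,0.018,-0.22,0.96,0,-1])

```text
clock: 19.98
tcp_pos: [0.6054, 0.1668, 0.1229]
ee_rot: [[-0.0, -0.209, 0.978], [0.0, 0.978, 0.209], [-1.0, 0.0, -0.0]]
force: [0.6, 0.6, -0.6]
width: 0.0856
```

apply_moves(targets=[0,0,0.018,-0.22,0.96,0,-1,0,0,0.018,-0.22,0.96,0,-1,0,0,0.018,-0.22,0.96,0,-1,0,0,0.018,-0.22,0.96,-0.4,-1,0,0,0.018,-0.22,0.96,-0.4,-1,0,0,0,0,0,0,-1,0,0,0,0,0,0,-1,0,0,0,0,0,0,-1])

```text
clock: 20.65
tcp_pos: [0.5785, 0.2854, 0.1029]
ee_rot: [[0.0, -0.471, 0.882], [-0.001, 0.882, 0.471], [-1.0, -0.001, -0.0]]
force: [-0.8, -0.0, 0.6]
width: 0.0853
```

Run:
```python
from m import *
p=bot.read_camera("side")
cv2.imwrite("pics/s5.png",cv2.resize(p["img"][120:310,150:340,::-1],None,fx=3,fy=3,interpolation=3))
s=bot.sense();print(s["tcp_pos"],np.degrees(np.arctan2(s["ee_rot"][1][2],s["ee_rot"][0][2])),s["clock"],s["width"])
```

```text
[0.578932   0.28496614 0.10323666] 28.067827593277 20.7 0.08559102203123585
```

View pics/s5.png

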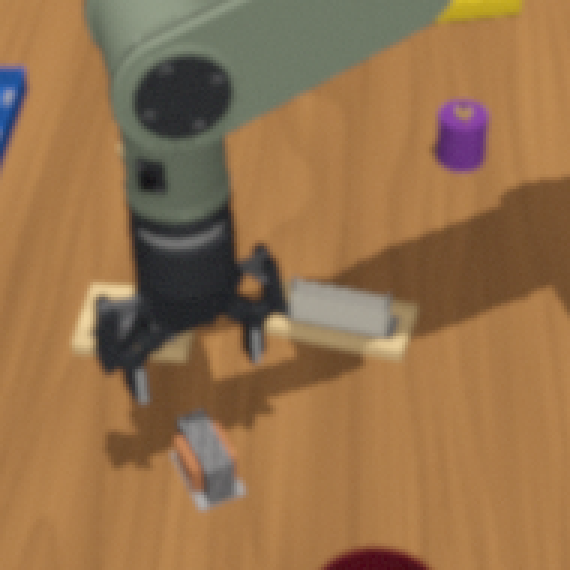

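Gripper is above the transformer, with the jaws across its narrow side.

apply_moves(targets=[0,0,0,-0.05,0.09,-0.8,-1,0,0,0,0,0,-0.8,-1,0,0,0,0,0,-0.8,-1,0,0,0,0,0,-0.8,-1,0,0,0,0,0,-0.45,-1,0,0,0,0,0,0,-1,0,0,0,0,0,0,-1,0,0,0,0,0,0,1,0,0,0,0,0,0,1,0,0,0,0,0,0,1,0,0,0,0,0,0,1,0,0,0,0,0,0,1])

```text
clock: 21.7
tcp_pos: [0.5782, 0.2884, 0.0131]
ee_rot: [[0.003, -0.472, 0.882], [0.001, 0.882, 0.472], [-1.0, -0.001, 0.003]]
force: [-0.6, -0.3, 6.3]
width: 0.0392
```

apply_moves(targets=[0,0,0,0,0,0,1,0,0,0,0,0,0,1,0,0,0,0,0,0,1,0,0,0,0,0,0,1])

```text
clock: 22.03
tcp_pos: [0.5783, 0.2884, 0.0131]
ee_rot: [[0.002, -0.472, 0.882], [0.001, 0.882, 0.472], [-1.0, -0.0, 0.003]]
force: [0.7, -0.1, 5.6]
width: 0.039
```

apply_moves(targets=[0,0,0,0,0,0.5,1,0,0,0,0,0,0.8,1,0,0,0.036,0.36,-0.76,0.8,1,0,0,0.036,0.36,-0.76,0.6,1,0,0,0.036,0.36,-0.76,0,1,0,0,0.036,0.36,-0.76,0,1,0,0,0.036,0.36,-0.76,0,1,0,0,0.036,0.36,-0.76,0,1,0,0,0.036,0.36,-0.76,0,1,0,0,0.036,0.36,-0.76,0,1,0,0,0.038,0.38,-0.76,0,1,0,0,0,0,0,0,1])

```text
clock: 23.03
tcp_pos: [0.6596, 0.1127, 0.0785]
ee_rot: [[-0.0, -0.998, 0.056], [-0.002, 0.056, 0.998], [-1.0, 0.0, -0.002]]
force: [0.1, -0.6, -2.3]
width: 0.0386
```

apply_moves(targets=[0,0,0,0,0,0,1,0,0,0,0,0,0,1,0,0,0,0,0,0,1])

```text
clock: 23.28
tcp_pos: [0.6575, 0.1178, 0.0784]
ee_rot: [[-0.002, -0.998, 0.056], [0.0, 0.056, 0.998], [-1.0, 0.002, 0.0]]
force: [0.0, 1.4, -2.9]
width: 0.039
```

Run:
```python
from m import *
p=bot.read_camera("side")
cv2.imwrite("pics/s6.png",cv2.resize(p["img"][130:280,130:310,::-1],None,fx=3,fy=3,interpolation=3))
s=bot.sense();print(s["tcp_pos"],np.degrees(np.arctan2(s["ee_rot"][1][2],s["ee_rot"][0][2])),s["clock"],s["width"])
```

```text
[0.65764686 0.11799201 0.07856677] 86.847608779099 23.3333 0.03885552924886556
```

View pics/s6.png

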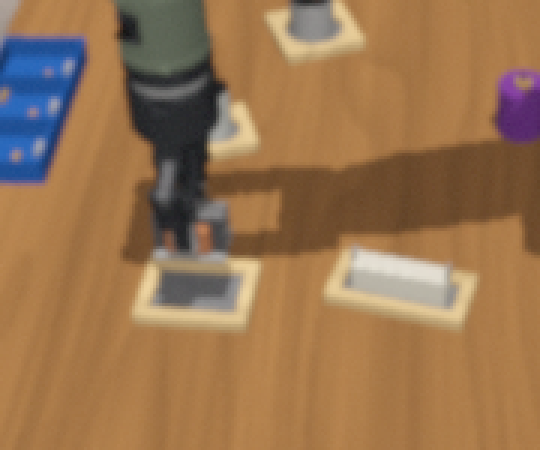

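Transformer hangs level and aligned over its nest. Lowering (target TCP z ≈ 17 mm).

apply_moves(targets=[0,0,0,0.08,-0.04,-0.7,1,0,0,0,0,0,-0.7,1,0,0,0,0,0,-0.5,1,0,0,0,0,0,-0.2,1,0,0,0,0,0,-0.14,1,0,0,0,0,0,-0.08,1,0,0,0,0,0,-0.03,1,0,0,0,0,0,0,1,0,0,0,0,0,0,1])

```text
clock: 24.08
tcp_pos: [0.6614, 0.116, 0.0213]
ee_rot: [[0.002, -0.998, 0.056], [0.0, 0.056, 0.998], [-1.0, -0.002, 0.0]]
force: [0.2, 0.4, -2.4]
width: 0.0387
```

apply_moves(targets=[0,0,0,-0.03,0,-0.06,1,0,0,0,0,0,-0.04,1,0,0,0,0,0,-0.04,1,0,0,0,0,0,0,1,0,0,0,0,0,0,1])

```text
clock: 24.5
tcp_pos: [0.6601, 0.1159, 0.0172]
ee_rot: [[0.0, -0.998, 0.056], [-0.0, 0.056, 0.998], [-1.0, -0.0, -0.0]]
force: [-0.3, -0.5, -0.7]
width: 0.039
```

apply_moves(targets=[0,0,0,0,0,-0.03,1,0,0,0,0,0,-0.02,1,0,0,0,0,0,0,1])

```text
clock: 24.75
tcp_pos: [0.6601, 0.1159, 0.0172]
ee_rot: [[0.0, -0.998, 0.056], [-0.0, 0.056, 0.998], [-1.0, -0.0, -0.0]]
force: [-5.4, -0.0, 5.3]
width: 0.0386
```

apply_moves(targets=[0,0,0,0,0,0,-1,0,0,0,0,0,0,-1,0,0,0,0,0,0,-1,0,0,0,0,0,0,-1,0,0,0,0,0,0,-1,0,0,0,0,0,0,-1,0,0,0,0,0,0.4,-1,0,0,0,0,0,0.8,-1,0,0,0,0,0,0.8,-1,0,0,0,0,0,0.8,-1,0,0,0,0,0,0.8,-1,0,0,0,0,0,0.8,-1])

```text
clock: 25.75
tcp_pos: [0.66, 0.116, 0.1274]
ee_rot: [[0.001, -0.998, 0.056], [0.0, 0.056, 0.998], [-1.0, -0.001, 0.0]]
force: [0.2, -0.2, 0.4]
width: 0.0854
```

apply_moves(targets=[0,0,0,-0.6,-0.6,0.8,-1,0,0,0,-0.8,-0.4,0.8,-1,0,0,0,-0.8,-0.4,0.8,-1,0,0,0,-0.8,-0.4,0.5,-1,0,0,0,-0.8,-0.4,0.5,-1,0,0,0,-0.8,-0.4,0.5,-1,0,0,0,-0.8,-0.4,0,-1,0,0,0,-0.8,-0.4,0,-1,0,0,0,-0.8,-0.4,0,-1,0,0,0,-0.8,-0.4,0,-1,0,0,0,0,0,0,-1,0,0,0,0,0,0,-1])

```text
clock: 26.75
tcp_pos: [0.4646, 0.0107, 0.2239]
ee_rot: [[0.002, -0.998, 0.057], [-0.0, 0.057, 0.998], [-1.0, -0.002, 0.0]]
force: [0.5, 0.5, 0.7]
width: 0.085
```

Run:
```python
from m import *
s=bot.sense();print(s["tcp_pos"],s["clock"])
H={"motor":.058,"capacitor":.062,"transformer":.044,"resistor":.03}
for c in("side","top"):
    p=bot.read_camera(c)
    cv2.imwrite(f"pics/f_{c}.png",cv2.resize(p["img"][90:290,130:330,::-1],None,fx=2.9,fy=2.9,interpolation=3))
    for n,h in H.items():
        x,y=N["nest_"+n];w=pts(p);m=(np.hypot(w[...,0]-x,w[...,1]-y)<.06)&(w[...,2]>.028)&(w[...,2]<.1)
        if m.sum()>20: print(c,n,rect(w[m][:,:2]),np.round(np.percentile(w[m][:,2],[50,98]),3),"expect top",h+.004)
    if c=="top": print("meter",[rect(w[r["region"]][:,:2]) for r in bot.masks_of(p,"multimeter")[:1]])
```

```text
[0.46459081 0.01070696 0.22388034] 26.75
side motor [ 585.1 -313.3   53.1   50.2  -78.3] [0.06  0.073] expect top 0.062
side capacitor [ 670.9 -121.3   35.    30.8  -71.9] [0.057 0.073] expect top 0.066
side transformer [659.  120.1  65.8  39.3  -6.3] [0.047 0.053] expect top 0.048
side resistor [471.7 107.2  91.5  25.9 -13.6] [0.036 0.046] expect top 0.034
top motor [ 586.5 -314.4   50.4   49.1   -7.1] [0.062 0.07 ] expect top 0.062
top capacitor [ 672.4 -122.7   30.1   28.6   -2.5] [0.065 0.07 ] expect top 0.066
top transformer [659.5 114.7  62.4  39.4  -4.4] [0.047 0.053] expect top 0.048
top resistor [472.9 106.1  90.6  21.8 -14.2] [0.034 0.044] expect top 0.034
meter [array([ 347.4, -447.3,  152.2,   67.5,   19.5])]
```

View pics/f_side.png

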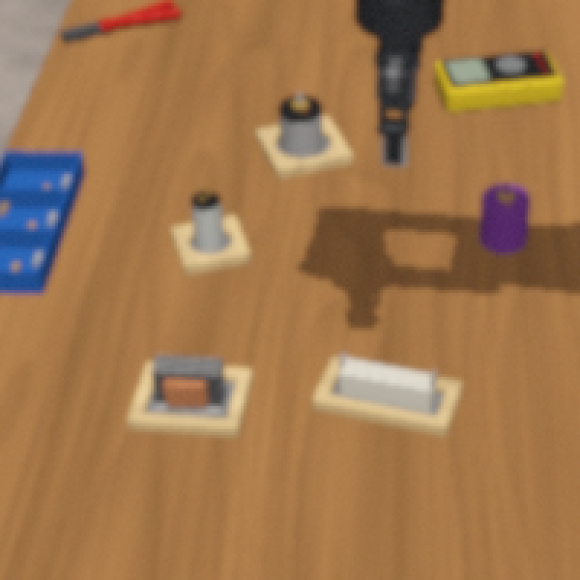

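View pics/f_top.png

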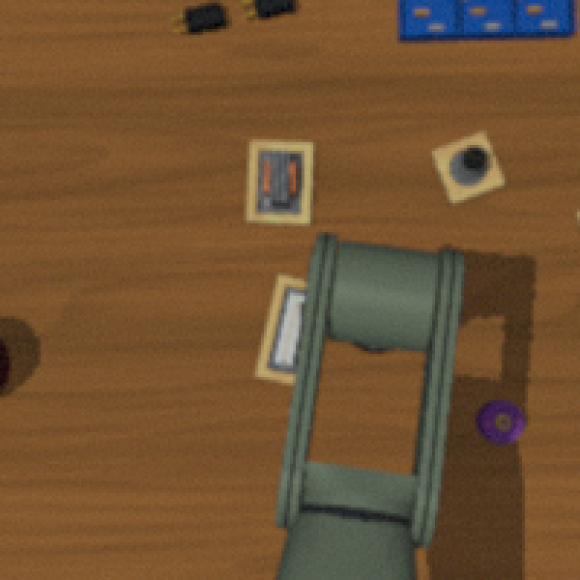

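In both views all four parts stand upright inside their recesses, their tops are at the expected heights, and the gripper is clear of everything.

```bash
python3 -c "
from rig import bot
print(bot.close_job())"
```

```text
the job is handed in; nothing more can be done
None
```

I put the motor, resistor, capacitor and transformer into their matching nests, in that order, and handed the job in at about 27 s of the 128 s allowed. Each part was lowered until the force reading showed contact before I released it, and no reading in a move report went above about 8 N.

- **Seating:** The last pictures from both cameras show all four upright in their recesses. The top camera puts each within about 2–3 mm of its nest centre, with top heights within about 1 mm of those expected for sitting on the felt. The side camera's heights and angles differ a little: the transformer reads −6.3° against −4.4° from the top, and the motor, capacitor and transformer lie up to about 3 mm off centre. All of this is within the 8 mm clearance.
- **Things to leave alone:** The purple look-alike was not touched and looks unmoved. The multimeter's centre agrees with the first look to about 3 mm. Its last mask gave a different angle and width (19.5° and 67.5 mm, against 11.9° and 78 mm), which I put down to the mask and did not recheck, because the gripper never came near it. I did not measure the jug again; the gripper stayed about 0.2 m from it.

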